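# Slide the plate blank along the rest until its end stands out

### The job

Get the pale bare-metal plate on the raised wooden rest ready to be taken by its end: with the fingertips, push it back until its long side lies flat against the aluminium fence, and slide it along the fence, away from the red end stop, until about a third of its length sticks out past the open end of the rest. Only push it: it must not be picked up, tipped or dropped off the rest. Leave the other things on the bench where they are.

Things in the scene. Friction and masses are not known exactly. Their poses are not given: they have to be found in the camera images.
- feed_rest: Feed rest: fixed raised ledge of wood on a grey base, 132 (x) x 270 (y), flat top 40 above the bench. Origin: centre of its underside. x points to the long aluminium fence on its far side (face at x=+54, 14 higher than the wood, 12 thick); y points along the ledge to the red end stop (low bar across, y=+123 to +135, 12 higher than the wood). Open end at y=-135. No lip at the front (x=-66). Sizes in mm.
- open_end (a point): Middle of the upper edge of the rest's open end: at x = 0, y = -135 mm, z = +40 mm in the rest's frame; same axes as the rest.
- blank_plate: Label-plate blank: flat rectangular pale bare-aluminium plate with a small dark screw hole near each corner, 70 (its x) x 128 (its y) x 9 mm thick, about 0.15 kg, loose, lying flat on the wood, askew. Origin: centre of its underside. Starts wholly on the ledge, clear of the fence, 50 mm or more from the end stop. Flat against the fence its origin is at about x=+19 mm in the rest's frame. Slides with dry friction, stays where left.
- marker: Bystander, to be left alone: white marker pen with blue cap, 15x135x15, lying flat (mm); origin at the centre of its underside.
- key_tag_1: Bystander, to be left alone: red key tag, 44x24x9, lying flat (mm); origin at the centre of its underside.
- tape_roll: Bystander, to be left alone: roll of tan masking tape, 101 across, 24 high, lying flat (mm); origin at the centre of its underside.
- padlock: Bystander, to be left alone: brass padlock lying flat, 71x46x20 (mm); origin at the centre of its underside.
- lock_cylinder: Bystander, to be left alone: brass lock cylinder, 17x60x24 (mm); origin at the centre of its underside.
- blank_box: Bystander, to be left alone: brown and red carton of key blanks, 70x110x52 (mm); origin at the centre of its underside.
- cup: Bystander, to be left alone: green plastic cup, 72 across, 60 high (mm); origin at the centre of its underside.

How it is judged:
By the outcome, as a careful person would: the job done as asked, in the order asked, and still so for the second after the job is handed in, with the robot touching nothing.
It also fails if it takes over 45 s, if anything falls off the work surface, if the arm or the gripper's body presses on something with over 40 N, if the wrist force passes 120 N, or if a joint passes its speed limit or range.

### The arm

A 6-joint arm with a two-finger parallel gripper is mounted at the origin on a cart in front of the work surface, level with it; the furniture and walls round the work are solid. World frame = base frame: x ahead of the robot, y to its left, z up, the work surface at z = 0. Lengths are in mm, angles in rad, forces in N, time in s.
With the tool pointing down it reaches from about 300 to 850 mm from the base axis. Payload 5.4 kg.
Tool frame: the origin (TCP) lies at the very end of the fingers, on their centre line; the grasp point (between the pads) lies 19 mm behind it (hold_point_z is the distance from the TCP to the grasp point, in mm); z points along the fingers, y is the line along which they close (so a half turn about z gives the same grasp; the last joint's range is limited). The gripper opens to 85 mm and grips with 20 to 120 N. Pads are 22 mm wide; open, the fingers measure 114 mm over their backs; the gripper's body (76 mm by 85 mm) begins 54 mm behind the grasp point. The pads swing forward as they close: fully open they stand 13 mm farther back than shut.
Start: joints at [-1.522, 0.158, 1.597, -0, 1.386, -0.21], TCP at [147.131, -555.84, 210.699] pointing down, gripper open.
Joint ranges: [-2.91, 2.91], [-0.94, 2.29], [0.18, 2.7], [-1.29, 4.43], [0.17, 2.64], [-3, 3]. Speed limits (rad/s): [2.57, 2.57, 3.14, 3.14, 3.14, 3.14].

### API

Orientations are given as a unit quaternion [w, x, y, z].
In Python, from bench import * gives the robot as it stands.
- The arm moves only by the tool arm_command, never from a script. Its argument "plan" is a list of rows, each an object with "grip": the closure in counts, from 0 (fully open) to 255 (shut); "linear": the shift along the world's x, y, z in mm, a list of three; "rot": the turn, a rotation vector about the world's x, y, z in degrees, a list of three. A call has exactly 10 rows; each row shifts and turns the commanded pose from where the row before left it; what a row does not reach is not made up. A row lasts 1/8 s, in which the tool goes at most 62.5 mm and 10.7 degrees, less where a joint would pass 70% of its speed; a pose out of reach is approached as far as the arm can. A call is refused whole if a number of a shift passes 62.5 or a number of a turn 10.7, either way. A call with a gripper value outside its range is refused whole. The fingers move at their own pace and stop on an object; the grip force is fixed at half the most. Time passes only in rows, so rows that do not move let the fingers close, or fill a call up. It gives the time, the measured TCP pose, the force, the opening and the grip force at its end, in the units of the state.
- get_obs(): the state, without advancing time (a new reading comes with each control period).
- grab_frame(name): name is "scene" or "top"; returns the picture (420x560x3 uint8, red, green, blue); there is no depth.
- camera_model(name): a dict with "mtx" (3x3 intrinsics, pixels), "R" (3x3) and "t" (3): a world point X has camera coordinates R X + t. Camera axes: x right, y down, z forward; pixel columns grow to the right and rows downward; lengths in mm; the calibration is good to about 2 mm. A picture is of the moment at which its call begins. camera_model takes no time and is no camera call.
- hand_in(): hands the job in; it is judged then, once.
The state is a dict: "time_s": time; "q": joint angles; "qvel": joint speeds; "tau": joint torques, N m; "eef_pos": TCP position; "tool_rot": TCP orientation; "ft_force": force on the tool from outside, world axes, zero at the start; "moment": the same for the moment, N m; "width": opening from 0.0 (shut) to 1.0 (fully open); "gripper_force": force on a finger pad.
Only numpy, scipy, OpenCV 4.12 (cv2) and the standard library are available. Lean on these libraries where they do the work, as an engineer would, in place of code of your own. Each camera call takes 0.05 s, during which the arm holds its last target. There are 200 camera calls.

## Working session

There is one attempt and no reset: what is moved stays moved. The work goes in short steps, Python scripts to look and compute and a tool call to move; the robot and the scene stay as the last step left them, time stands still between calls to the robot, and variables do not carry over. Pictures are saved under pics/ and viewed, at most 10 in all, crops included, and the job is handed in when it is done.

Besides the shell and the picture viewer there is one more tool, called after ">>>" in YAML: its name, and indented under it one key for each argument. arm_command: Moves the arm, as the interface text tells. Its arguments: {"type":"object","properties":{"plan":{"type":"array"}},"required":["plan"]}

```bash
mkdir -p pics; python3 - <<'E'
from bench import *
import cv2
for n in("top","scene"):
    f=grab_frame(n); cv2.imwrite(f"pics/{n}0.png",f[:,:,::-1])
    print({k:v.round(3).tolist() if hasattr(v,'round') else v for k,v in camera_model(n).items()})
print(get_obs())
E
```

```text
{'mtx': [[530.702, 0.0, 275.966], [0.0, 530.702, 208.793], [0.0, 0.0, 1.0]], 'R': [[-0.015, -1.0, -0.001], [-0.994, 0.015, -0.105], [0.105, -0.0, -0.995]], 't': [-42.762, 565.236, 1465.58]}
{'mtx': [[514.689, 0.0, 285.139], [0.0, 514.689, 208.738], [0.0, 0.0, 1.0]], 'R': [[-0.679, -0.734, -0.014], [-0.515, 0.49, -0.703], [0.523, -0.47, -0.711]], 't': [346.756, 352.283, 921.084]}
{'time_s': 0.1, 'q': array([-1.52209046e+00,  1.58996875e-01,  1.59814602e+00, -1.85460878e-05,
        1.38621448e+00, -2.10118674e-01]), 'qvel': array([-0.00066606, -0.00134721, -0.00250924,  0.00042724, -0.00175455,
        0.00016088]), 'tau': array([-2.63768288e-04, -3.96988785e+01, -3.32338321e+01, -2.06351624e-04,
        4.17119387e-03, -7.70235630e-06]), 'eef_pos': array([ 147.10153258, -555.24558917,  209.78941646]), 'tool_rot': array([-8.80223156e-04,  9.91637305e-01,  1.29052997e-01,  6.20505045e-05]), 'ft_force': array([-0.20754073,  0.56088402, -0.07380238]), 'moment': array([-0.00171026,  0.00109696,  0.02083472]), 'gripper_force': 0.0, 'width': 0.9950269937933272}
```

View pics/top0.png

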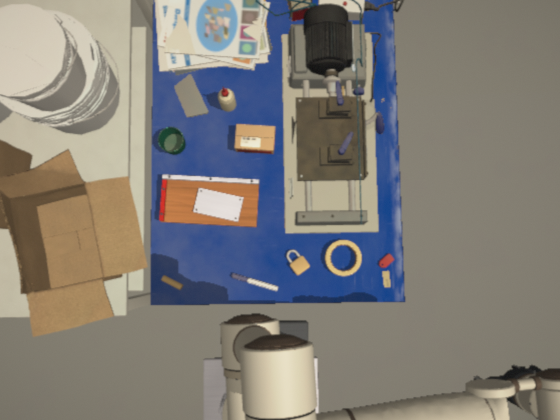

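View pics/scene0.png

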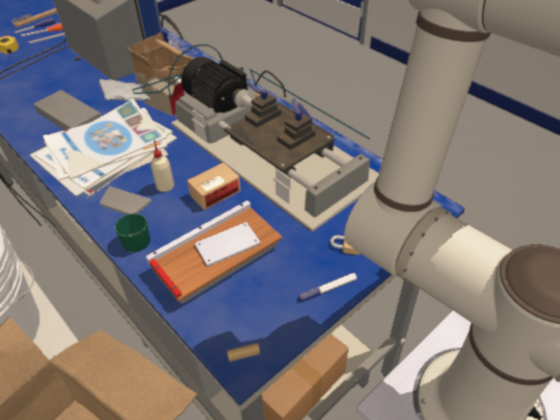

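The top view shows the rest at about (160-258, 176-226), with the red stop on the left and the open end on the right. The fence is along the top edge, and the plate is at about (218, 204). I'll enlarge this area to get the corners.

```bash
cat > h.py <<'E'
from bench import *
import cv2, numpy as np
def ray(name,uv,z):
    c=camera_model(name); K,R,t=map(np.array,(c['mtx'],c['R'],c['t']))
    C=-R.T@t; d=R.T@np.linalg.inv(K)@np.array([*uv,1.]); return (C+d*(z-C[2])/d[2])[:2]
def crop(name,box,s,out):
    f=grab_frame(name); x0,y0,x1,y1=box
    cv2.imwrite(out,cv2.resize(f[y0:y1,x0:x1,::-1],None,fx=s,fy=s,interpolation=cv2.INTER_CUBIC))
E
python3 - <<'E'
from h import *
crop("top",(150,165,270,240),6,"pics/c1.png")
E
```

```text
(no output)
```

View pics/c1.png

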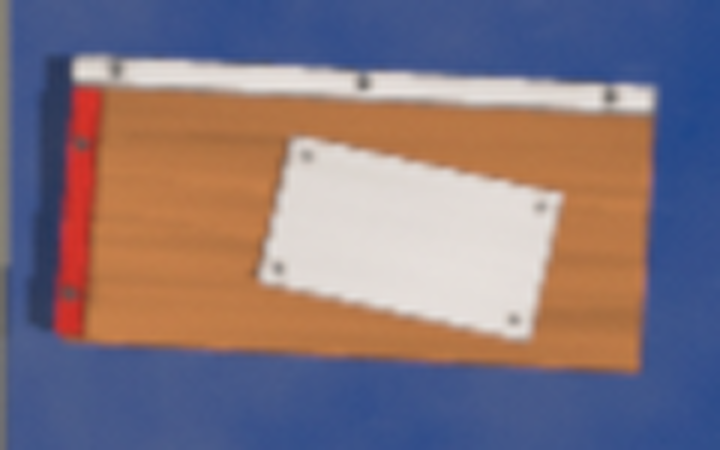

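The crop shows these corners:
- Fence top: (73,57) to (656,87)
- Front-right corner of the wood: (639,371)
- Front of the stop: (55,337)
- Plate: (291,137), (562,193), (530,340), (260,282)

```bash
cat >> h.py <<'E'
def cp(x,y,z,x0=150,y0=165,s=6): return ray("top",((x+.5)/s-.5+x0,(y+.5)/s-.5+y0),z)
E
python3 - <<'E'
from h import *
from scipy.optimize import least_squares
W=[(73,57,54),(656,87,54),(639,371,40),(55,337,52),(656,112,54)]
L=np.array([(66,135),(66,-135),(-66,-135),(-66,135),(54,-135)])
P=np.array([cp(*w) for w in W])
def T(p,l): c,s=np.cos(p[2]),np.sin(p[2]); return l@np.array([[c,s],[-s,c]])+p[:2]
r=least_squares(lambda p:(T(p,L)-P).ravel(),[500,100,0]); p=r.x
print("rest",p,np.degrees(p[2]),(r.fun.reshape(-1,2)).round(1).tolist())
Q=np.array([cp(x,y,49) for x,y in[(291,137),(562,193),(530,340),(260,282)]])
Lp=np.array([(35,64),(35,-64),(-35,-64),(-35,64)])
r=least_squares(lambda q:(T(q,Lp)-Q).ravel(),[500,100,0]); q=r.x
print("plate",q,np.degrees(q[2]),r.fun.round(1).tolist())
c,s=np.cos(p[2]),np.sin(p[2]);R=np.array([[c,-s],[s,c]])
print("plate in rest",(q[:2]-p[:2])@R,np.degrees(q[2]-p[2]),((T(q,Lp)-p[:2])@R).round(1).tolist())
print("xaxis",R[:,0],"yaxis",R[:,1])
for l in [(-55,-40),(19,-90),(19,30),(19,-26)]: print(l,T(p,np.array(l)))
E
```

```text
rest [ 5.89732183e+02  1.34474440e+02 -6.93658029e-02] -3.9743677490170892 [[0.7, -1.2], [0.3, 0.4], [-0.3, -0.4], [-0.6, 0.1], [0.0, 1.1]]
plate [ 5.77770185e+02  1.09626579e+02 -2.21991262e-01] -12.719162406144727 [0.1, -0.8, 0.2, 0.3, 0.2, 0.3, -0.5, 0.3]
plate in rest [-10.21102118 -25.6171947 ] -8.744794657127636 [[34.1, 32.3], [14.7, -94.2], [-54.5, -83.6], [-35.1, 43.0]]
xaxis [ 0.99759516 -0.06931019] yaxis [0.06931019 0.99759516]
(-55, -40) [532.09204174  98.3826942 ]
(19, -90) [602.4485739   43.37398233]
(19, 30) [610.76579662 163.08540119]
(19, -26) [606.88442602 107.22007239]
```

>>> arm_command:
  plan:
    - {"grip":0,"linear":[27,52,0],"rot":[0,0,-1.9]}
    - {"grip":0,"linear":[27,52,0],"rot":[0,0,-1.9]}
    - {"grip":0,"linear":[27,52,0],"rot":[0,0,-1.9]}
    - {"grip":0,"linear":[27,52,0],"rot":[0,0,-1.9]}
    - {"grip":0,"linear":[27,52,0],"rot":[0,0,-1.9]}
    - {"grip":0,"linear":[27,52,0],"rot":[0,0,-1.9]}
    - {"grip":0,"linear":[27,52,0],"rot":[0,0,-1.9]}
    - {"grip":0,"linear":[27,52,0],"rot":[0,0,-1.9]}
    - {"grip":0,"linear":[27,52,0],"rot":[0,0,-1.9]}
    - {"grip":0,"linear":[27,52,0],"rot":[0,0,-1.9]}

```text
time_s: 1.4
eef_pos: [417.7, -34.0, 210.8]
tool_rot: [0.0, 0.999, -0.037, 0.0]
ft_force: [0.9, -1.4, 0.4]
width: 1.004
gripper_force: 0.0
```

>>> arm_command:
  plan:
    - {"grip":0,"linear":[20,38,0],"rot":[0,0,0]}
    - {"grip":0,"linear":[20,37,0],"rot":[0,0,0]}
    - {"grip":0,"linear":[20,37,0],"rot":[0,0,0]}
    - {"grip":0,"linear":[20,37,0],"rot":[0,0,0]}
    - {"grip":0,"linear":[0,0,-50],"rot":[0,0,0]}
    - {"grip":0,"linear":[0,0,-50],"rot":[0,0,0]}
    - {"grip":0,"linear":[0,0,-40],"rot":[0,0,0]}
    - {"grip":0,"linear":[0,0,-20],"rot":[0,0,0]}
    - {"grip":0,"linear":[0,0,0],"rot":[0,0,0]}
    - {"grip":0,"linear":[0,0,0],"rot":[0,0,0]}

```text
time_s: 2.65
eef_pos: [498.0, 113.1, 51.7]
tool_rot: [-0.0, 0.999, -0.036, 0.001]
ft_force: [-0.0, 0.5, -0.2]
width: 0.999
gripper_force: 0.0
```

```bash
python3 - <<'E'
from h import *
print(get_obs()['eef_pos'])
crop("scene",(120,170,320,320),4,"pics/c2.png")
c=camera_model("scene");K,R,t=map(np.array,(c['mtx'],c['R'],c['t']))
o=get_obs()['eef_pos'];yv=np.array([.07,.9976,0])
for dz in(0,13):
  for s in(-50,50):
    v=K@(R@(o+s*yv+[0,0,dz])+t); print(dz,s,(v[:2]/v[2]-[120,170])*4)
E
```

```text
[497.98015221 113.13915042  51.74841115]
0 -50 [593.47230588 324.4599495 ]
0 50 [440.67836923 418.36389786]
13 -50 [592.57286035 308.82710208]
13 50 [438.41138868 402.91164224]
```

View pics/c2.png

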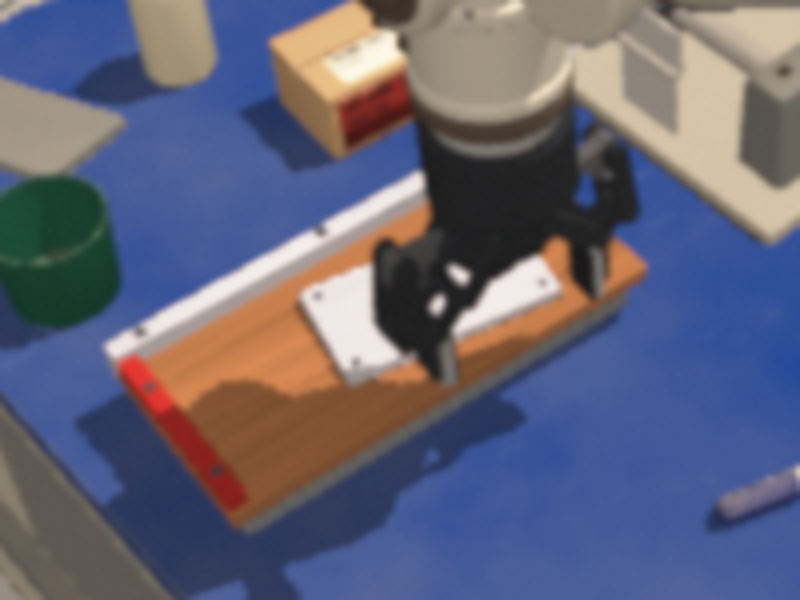

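The fingertips are at crop (445,383) and (597,298), about 13 mm above the TCP plane, as stated for open fingers. So TCP z of about 32 puts the tips near 45, level with the plate's edge. Next I'll lower and push.

>>> arm_command:
  plan:
    - {"grip":0,"linear":[0,0,-10],"rot":[0,0,0]}
    - {"grip":0,"linear":[0,0,-9.5],"rot":[0,0,0]}
    - {"grip":0,"linear":[0,0,0],"rot":[0,0,0]}
    - {"grip":0,"linear":[8,-0.55,0],"rot":[0,0,0]}
    - {"grip":0,"linear":[8,-0.55,0],"rot":[0,0,0]}
    - {"grip":0,"linear":[6,-0.4,0],"rot":[0,0,0]}
    - {"grip":0,"linear":[6,-0.4,0],"rot":[0,0,0]}
    - {"grip":0,"linear":[6,-0.4,0],"rot":[0,0,0]}
    - {"grip":0,"linear":[6,-0.4,0],"rot":[0,0,0]}
    - {"grip":0,"linear":[6,-0.4,0],"rot":[0,0,0]}

```text
time_s: 3.95
eef_pos: [543.5, 110.0, 31.2]
tool_rot: [-0.0, 0.999, -0.036, -0.0]
ft_force: [-0.4, -0.3, 0.6]
width: 0.997
gripper_force: 0.0
```

```bash
python3 - <<'E'
from h import *
o=get_obs();print(o['eef_pos'],o['ft_force'])
crop("scene",(120,170,320,320),4,"pics/c3.png")
E
```

```text
[543.49862766 110.04857283  31.16420353] [-0.41029925 -0.31053502  0.57371652]
```

View pics/c3.png

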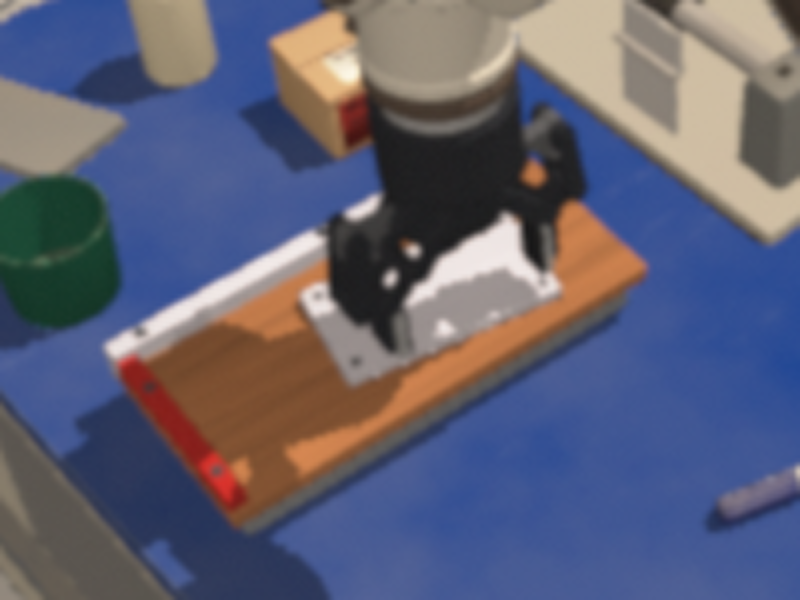

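The plate hasn't moved: its corners are still at (355,383) and (560,295). The tips passed over it, so they sit higher than I thought. I'll back off to the front edge and lower gradually, watching the force.

>>> arm_command:
  plan:
    - {"grip":0,"linear":[-9,0.6,0],"rot":[0,0,0]}
    - {"grip":0,"linear":[-9,0.6,0],"rot":[0,0,0]}
    - {"grip":0,"linear":[-8,0.6,0],"rot":[0,0,0]}
    - {"grip":0,"linear":[0,0,0],"rot":[0,0,0]}
    - {"grip":0,"linear":[0,0,-2],"rot":[0,0,0]}
    - {"grip":0,"linear":[0,0,-2],"rot":[0,0,0]}
    - {"grip":0,"linear":[0,0,-2],"rot":[0,0,0]}
    - {"grip":0,"linear":[0,0,-2],"rot":[0,0,0]}
    - {"grip":0,"linear":[0,0,0],"rot":[0,0,0]}
    - {"grip":0,"linear":[0,0,0],"rot":[0,0,0]}

```text
time_s: 5.25
eef_pos: [517.2, 111.9, 23.2]
tool_rot: [-0.0, 0.999, -0.036, 0.0]
ft_force: [0.7, 0.6, -1.1]
width: 1.0
gripper_force: 0.0
```

```bash
python3 - <<'E'
from h import *
o=get_obs();print(o['eef_pos'],o['ft_force'])
crop("scene",(200,200,300,275),8,"pics/c4.png")
E
```

```text
[517.17011726 111.87820714  23.1800444 ] [ 0.70737242  0.58922109 -1.11341074]
```

View pics/c4.png

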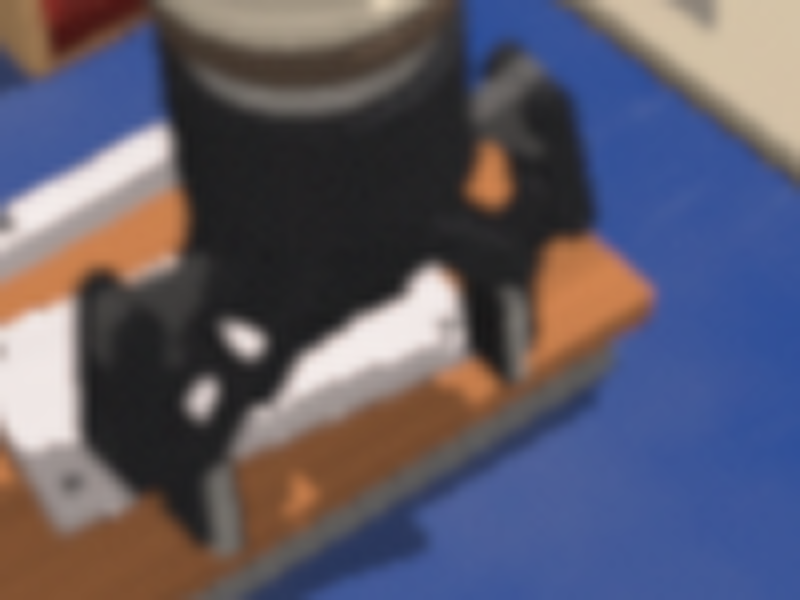

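>>> arm_command:
  plan:
    - {"grip":0,"linear":[2,0,0],"rot":[0,0,0]}
    - {"grip":0,"linear":[0,0,-1],"rot":[0,0,0]}
    - {"grip":0,"linear":[0,0,0],"rot":[0,0,0]}
    - {"grip":0,"linear":[0,0,-1],"rot":[0,0,0]}
    - {"grip":0,"linear":[0,0,0],"rot":[0,0,0]}
    - {"grip":0,"linear":[0,0,-1],"rot":[0,0,0]}
    - {"grip":0,"linear":[0,0,0],"rot":[0,0,0]}
    - {"grip":0,"linear":[0,0,0],"rot":[0,0,0]}
    - {"grip":0,"linear":[0,0,0],"rot":[0,0,0]}
    - {"grip":0,"linear":[0,0,0],"rot":[0,0,0]}

```text
time_s: 6.55
eef_pos: [519.1, 111.9, 20.2]
tool_rot: [0.0, 0.999, -0.036, 0.0]
ft_force: [0.3, 0.1, -0.2]
width: 1.005
gripper_force: 0.0
```

>>> arm_command:
  plan:
    - {"grip":0,"linear":[0,0,-1],"rot":[0,0,0]}
    - {"grip":0,"linear":[0,0,0],"rot":[0,0,0]}
    - {"grip":0,"linear":[0,0,-1],"rot":[0,0,0]}
    - {"grip":0,"linear":[0,0,0],"rot":[0,0,0]}
    - {"grip":0,"linear":[3,-0.2,0],"rot":[0,0,0]}
    - {"grip":0,"linear":[3,-0.2,0],"rot":[0,0,0]}
    - {"grip":0,"linear":[3,-0.2,0],"rot":[0,0,0]}
    - {"grip":0,"linear":[3,-0.2,0],"rot":[0,0,0]}
    - {"grip":0,"linear":[0,0,0],"rot":[0,0,0]}
    - {"grip":0,"linear":[0,0,0],"rot":[0,0,0]}

```text
time_s: 7.8
eef_pos: [531.0, 111.1, 18.1]
tool_rot: [-0.0, 0.999, -0.036, -0.0]
ft_force: [0.3, -0.2, -0.5]
width: 1.002
gripper_force: 0.0
```

```bash
python3 - <<'E'
from h import *
o=get_obs();print(o['eef_pos'],o['ft_force'])
crop("scene",(180,200,290,275),7,"pics/c5.png")
E
```

```text
[531.0181709  111.08840272  18.12428288] [ 0.26556208 -0.23780897 -0.49539185]
```

View pics/c5.png

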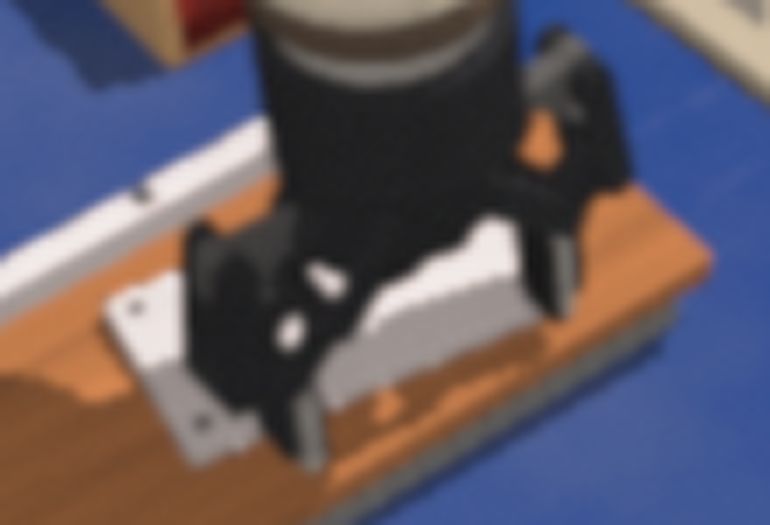

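```bash
python3 - <<'E'
from h import *
p=np.array([589.73,134.47,0]);ex=np.array([.9976,-.0693,0]);ey=np.array([.0693,.9976,0])
c=camera_model("scene");K,R,t=map(np.array,(c['mtx'],c['R'],c['t']));C=-R.T@t
print("cam",C)
tcp=np.array([531,111.1,18.1]);print("tcp rest",(tcp-p)@ex,(tcp-p)@ey)
for name,uv in dict(L=(224.3,266.9),R=(260.7,245.4)).items():
  d=R.T@np.linalg.inv(K)@[*uv,1]
  for h in(-11,-5,0):
    k=((tcp-p)@ex+h-(C-p)@ex)/(d@ex); X=C+k*d; print(name,h,"y",(X-tcp)@ey,"z",X[2]-tcp[2])
for l in [(-35.1,43.0,40),(-54.5,-83.6,40),(-66,135,52),(-66,-135,40)]:
  v=K@(R@(p+l[0]*ex+l[1]*ey+[0,0,l[2]])+t);print(l,v[:2]/v[2])
E
```

```text
cam [-65.09357033 515.19954422 907.23265645]
tcp rest -56.96950700000002 -27.38390100000001
L -11 y 49.346524538581725 z 38.01469819950673
L -5 y 46.28138739257198 z 29.665862344815103
L 0 y 43.72710643756393 z 22.708499132572136
R -11 y -45.971179265555776 z 36.46862029085289
R -5 y -49.971312384084435 z 28.104618558679043
R 0 y -53.304756649525046 z 21.13461711520076
(-35.1, 43.0, 40) [208.23818072 267.14476975]
(-54.5, -83.6, 40) [261.06542143 243.88900339]
(-66, 135, 52) [177.23206478 295.79359437]
(-66, -135, 40) [282.37093208 235.87678926]
```

Geometry puts the open tips about 32 mm above the TCP, so they are still above the plate. I'll back off and go lower.

>>> arm_command:
  plan:
    - {"grip":0,"linear":[-7,0.5,0],"rot":[0,0,0]}
    - {"grip":0,"linear":[-7,0.5,0],"rot":[0,0,0]}
    - {"grip":0,"linear":[0,0,-2],"rot":[0,0,0]}
    - {"grip":0,"linear":[0,0,-2],"rot":[0,0,0]}
    - {"grip":0,"linear":[0,0,-1],"rot":[0,0,0]}
    - {"grip":0,"linear":[0,0,0],"rot":[0,0,0]}
    - {"grip":0,"linear":[0,0,-1],"rot":[0,0,0]}
    - {"grip":0,"linear":[0,0,0],"rot":[0,0,0]}
    - {"grip":0,"linear":[0,0,0],"rot":[0,0,0]}
    - {"grip":0,"linear":[0,0,0],"rot":[0,0,0]}

```text
time_s: 9.1
eef_pos: [517.1, 112.1, 12.2]
tool_rot: [-0.0, 0.999, -0.036, 0.0]
ft_force: [-0.3, -0.5, -0.0]
width: 1.004
gripper_force: 0.0
```

>>> arm_command:
  plan:
    - {"grip":0,"linear":[4,-0.3,0],"rot":[0,0,0]}
    - {"grip":0,"linear":[4,-0.3,0],"rot":[0,0,0]}
    - {"grip":0,"linear":[4,-0.3,0],"rot":[0,0,0]}
    - {"grip":0,"linear":[4,-0.3,0],"rot":[0,0,0]}
    - {"grip":0,"linear":[4,-0.3,0],"rot":[0,0,0]}
    - {"grip":0,"linear":[4,-0.2,0],"rot":[0,0,0]}
    - {"grip":0,"linear":[0,0,0],"rot":[0,0,0]}
    - {"grip":0,"linear":[0,0,0],"rot":[0,0,0]}
    - {"grip":0,"linear":[0,0,0],"rot":[0,0,0]}
    - {"grip":0,"linear":[0,0,0],"rot":[0,0,0]}

```text
time_s: 10.35
eef_pos: [541.1, 110.4, 12.2]
tool_rot: [-0.0, 0.999, -0.036, 0.0]
ft_force: [0.5, -0.1, -0.2]
width: 1.002
gripper_force: 0.0
```

```bash
python3 - <<'E'
from h import *
o=get_obs();print(o['eef_pos'],o['ft_force'])
crop("scene",(180,200,290,275),7,"pics/c6.png")
E
```

```text
[541.08558439 110.41168509  12.22915518] [ 0.4860509  -0.12809012 -0.21450349]
```

View pics/c6.png

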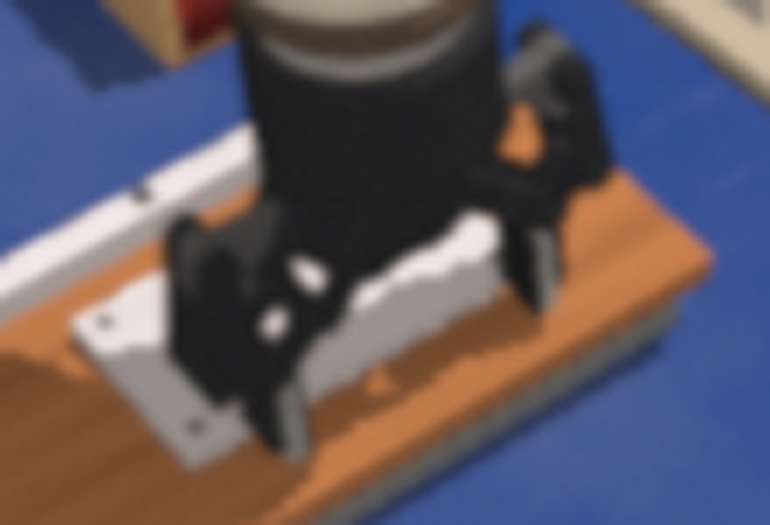

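The plate is turning: its back-left corner moved from (105,315) to (72,325), so the tips are engaged. I'll keep pushing.

>>> arm_command:
  plan:
    - {"grip":0,"linear":[3,-0.2,0],"rot":[0,0,0]}
    - {"grip":0,"linear":[3,-0.2,0],"rot":[0,0,0]}
    - {"grip":0,"linear":[3,-0.2,0],"rot":[0,0,0]}
    - {"grip":0,"linear":[3,-0.2,0],"rot":[0,0,0]}
    - {"grip":0,"linear":[3,-0.2,0],"rot":[0,0,0]}
    - {"grip":0,"linear":[2,-0.2,0],"rot":[0,0,0]}
    - {"grip":0,"linear":[1,0,0],"rot":[0,0,0]}
    - {"grip":0,"linear":[0,0,0],"rot":[0,0,0]}
    - {"grip":0,"linear":[0,0,0],"rot":[0,0,0]}
    - {"grip":0,"linear":[0,0,0],"rot":[0,0,0]}

```text
time_s: 11.65
eef_pos: [559.3, 109.2, 12.3]
tool_rot: [-0.0, 0.999, -0.036, 0.0]
ft_force: [-0.8, 1.1, -0.2]
width: 0.996
gripper_force: 0.0
```

>>> arm_command:
  plan:
    - {"grip":0,"linear":[1,-0.1,0],"rot":[0,0,0]}
    - {"grip":0,"linear":[0,0,0],"rot":[0,0,0]}
    - {"grip":0,"linear":[1,-0.1,0],"rot":[0,0,0]}
    - {"grip":0,"linear":[0,0,0],"rot":[0,0,0]}
    - {"grip":0,"linear":[1,-0.1,0],"rot":[0,0,0]}
    - {"grip":0,"linear":[0,0,0],"rot":[0,0,0]}
    - {"grip":0,"linear":[0,0,0],"rot":[0,0,0]}
    - {"grip":0,"linear":[0,0,0],"rot":[0,0,0]}
    - {"grip":0,"linear":[0,0,0],"rot":[0,0,0]}
    - {"grip":0,"linear":[0,0,0],"rot":[0,0,0]}

```text
time_s: 12.9
eef_pos: [562.0, 108.9, 12.2]
tool_rot: [0.0, 0.999, -0.036, -0.0]
ft_force: [-3.6, -0.2, 0.8]
width: 0.999
gripper_force: 1.5
```

>>> arm_command:
  plan:
    - {"grip":0,"linear":[0.7,0,0],"rot":[0,0,0]}
    - {"grip":0,"linear":[0,0,0],"rot":[0,0,0]}
    - {"grip":0,"linear":[0.7,0,0],"rot":[0,0,0]}
    - {"grip":0,"linear":[0,0,0],"rot":[0,0,0]}
    - {"grip":0,"linear":[0,0,0],"rot":[0,0,0]}
    - {"grip":0,"linear":[0,0,0],"rot":[0,0,0]}
    - {"grip":0,"linear":[0,0,0],"rot":[0,0,0]}
    - {"grip":0,"linear":[0,0,0],"rot":[0,0,0]}
    - {"grip":0,"linear":[0,0,0],"rot":[0,0,0]}
    - {"grip":0,"linear":[0,0,0],"rot":[0,0,0]}

```text
time_s: 14.15
eef_pos: [562.0, 108.9, 12.0]
tool_rot: [0.0, 0.999, -0.036, -0.002]
ft_force: [-7.6, -0.5, 6.3]
width: 0.998
gripper_force: 3.9
```

The arm has stopped advancing with the force rising, so the plate is flush on the fence. Next I'll retract, lift, close the fingers and move behind the stop-side end.

>>> arm_command:
  plan:
    - {"grip":0,"linear":[-10,0.7,0],"rot":[0,0,0]}
    - {"grip":0,"linear":[-11,0.7,0],"rot":[0,0,0]}
    - {"grip":0,"linear":[0,0,25],"rot":[0,0,0]}
    - {"grip":120,"linear":[0,0,45],"rot":[0,0,0]}
    - {"grip":255,"linear":[18,27,0],"rot":[0,0,0]}
    - {"grip":255,"linear":[18,27,0],"rot":[0,0,0]}
    - {"grip":255,"linear":[18,27,0],"rot":[0,0,0]}
    - {"grip":255,"linear":[18,26,0],"rot":[0,0,0]}
    - {"grip":255,"linear":[0,0,0],"rot":[0,0,0]}
    - {"grip":255,"linear":[0,0,0],"rot":[0,0,0]}

```text
time_s: 15.4
eef_pos: [613.9, 216.8, 81.9]
tool_rot: [0.0, 0.999, -0.036, -0.0]
ft_force: [0.2, -0.2, -1.0]
width: -0.001
gripper_force: 0.0
```

```bash
python3 - <<'E'
from h import *
o=get_obs();print(o['eef_pos'],o['ft_force'],o['width'])
f=grab_frame("scene")[195:300,140:310,::-1]; g=grab_frame("top")[160:240,150:290,::-1]
f=cv2.resize(f,None,fx=4,fy=4,interpolation=cv2.INTER_CUBIC);g=cv2.resize(g,(320,183),interpolation=cv2.INTER_CUBIC)
cv2.imwrite("pics/c7.png",f)
E
```

```text
[613.92073527 216.79351122  81.91974409] [ 0.21929853 -0.19253786 -1.02966358] -0.001452490044931051
```

View pics/c7.png

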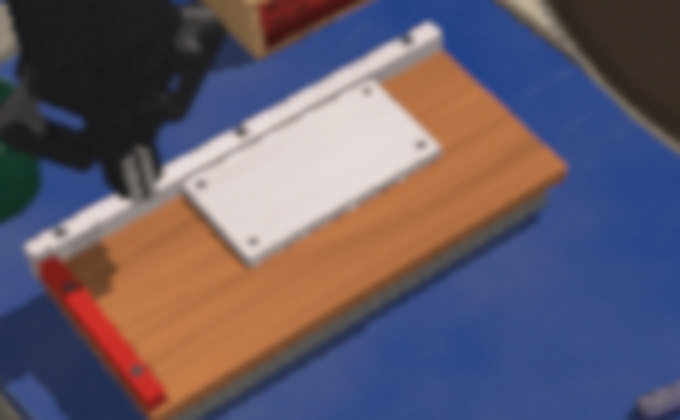

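The plate is flat against the fence. Its front corners are at crop (250,265) and (441,153), and the shut fingertip is at about (140,197).

```bash
cat >>h.py <<'E'
p=np.array([589.73,134.47]);M=np.array([[.9976,.0693],[-.0693,.9976]])
def rest(name,uv,z): return (ray(name,uv,z)-p)@M
E
python3 - <<'E'
from h import *
for uv in [(250,265),(441,153),(185,188)]: print(rest("scene",(uv[0]/4+140,uv[1]/4+195),49))
print("tcp",(np.array([613.9,216.8])-p)@M)
c=camera_model("scene");K,R,t=map(np.array,(c['mtx'],c['R'],c['t']))
for z in(82,102):
  v=K@(R@np.array([613.9,216.8,z])+t);print(z,(v[:2]/v[2]-[140,195])*4)
E
```

```text
[-20.49345743  46.84506501]
[-20.36880858 -79.41052412]
[48.76860604 45.38041463]
tcp [18.406523 83.807389]
82 [142.49965055 215.59653623]
102 [136.13129146 190.61526212]
```

Shut, the tips are about 18-24 mm above the reported TCP, which matches the open case. So TCP z of 23 gives tips at about 41-47. The plate end is at y≈+46 in the rest frame.

>>> arm_command:
  plan:
    - {"grip":255,"linear":[0,0,-25],"rot":[0,0,0]}
    - {"grip":255,"linear":[0,0,-20],"rot":[0,0,0]}
    - {"grip":255,"linear":[0,0,-6],"rot":[0,0,0]}
    - {"grip":255,"linear":[0,0,-3],"rot":[0,0,0]}
    - {"grip":255,"linear":[0,0,-2],"rot":[0,0,0]}
    - {"grip":255,"linear":[0,0,-1],"rot":[0,0,0]}
    - {"grip":255,"linear":[0,0,-1],"rot":[0,0,0]}
    - {"grip":255,"linear":[0,0,0],"rot":[0,0,0]}
    - {"grip":255,"linear":[0,0,0],"rot":[0,0,0]}
    - {"grip":255,"linear":[0,0,0],"rot":[0,0,0]}

```text
time_s: 16.75
eef_pos: [614.6, 217.3, 24.3]
tool_rot: [-0.0, 0.999, -0.036, 0.0]
ft_force: [0.0, -0.1, -1.1]
width: 0.003
gripper_force: 0.0
```

>>> arm_command:
  plan:
    - {"grip":255,"linear":[0,0,-1],"rot":[0,0,0]}
    - {"grip":255,"linear":[-0.8,-12,0],"rot":[0,0,0]}
    - {"grip":255,"linear":[-0.6,-9,0],"rot":[0,0,0]}
    - {"grip":255,"linear":[-0.5,-7,0],"rot":[0,0,0]}
    - {"grip":255,"linear":[-0.5,-7,0],"rot":[0,0,0]}
    - {"grip":255,"linear":[-0.5,-7,0],"rot":[0,0,0]}
    - {"grip":255,"linear":[-0.5,-7,0],"rot":[0,0,0]}
    - {"grip":255,"linear":[-0.5,-7,0],"rot":[0,0,0]}
    - {"grip":255,"linear":[-0.5,-7,0],"rot":[0,0,0]}
    - {"grip":255,"linear":[0,0,0],"rot":[0,0,0]}

```text
time_s: 18.0
eef_pos: [610.1, 153.6, 23.2]
tool_rot: [0.0, 0.999, -0.037, -0.0]
ft_force: [-0.2, -0.5, -0.5]
width: -0.001
gripper_force: 0.0
```

```bash
python3 - <<'E'
from h import *
o=get_obs();print(o['eef_pos'],o['ft_force'],(o['eef_pos'][:2]-p)@M)
f=grab_frame("scene")[195:300,140:310,::-1]
cv2.imwrite("pics/c8.png",cv2.resize(f,None,fx=4,fy=4,interpolation=cv2.INTER_CUBIC))
E
```

```text
[610.12859836 153.58885158  23.20130861] [-0.23791433 -0.46489418 -0.45354624] [19.02470531 20.4865892 ]
```

View pics/c8.png

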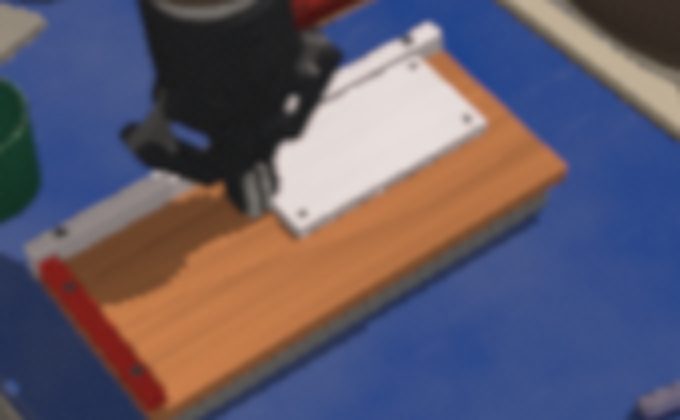

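The plate is sliding along the fence and still flush, with front corners at (299,237) and (488,125). That was my tenth and last picture, so I'll use numbers from here.

```bash
python3 - <<'E'
from h import *
for uv in [(299,237),(488,125)]: print(rest("scene",(uv[0]/4+140,uv[1]/4+195),49))
E
```

```text
[-20.89389209  15.89296254]
[ -20.06438394 -112.632698  ]
```

```bash
python3 - <<'E'
from h import *
for uv,z in [((567,168),40),((441,32),54),((443,55),40)]: print(rest("scene",(uv[0]/4+140,uv[1]/4+195),z))
E
```

```text
[ -67.75363729 -131.81763612]
[  53.54009649 -133.57901529]
[  49.08304704 -130.72781118]
```

>>> arm_command:
  plan:
    - {"grip":255,"linear":[-0.5,-7,0],"rot":[0,0,0]}
    - {"grip":255,"linear":[-0.5,-7,0],"rot":[0,0,0]}
    - {"grip":255,"linear":[-0.5,-7,0],"rot":[0,0,0]}
    - {"grip":255,"linear":[-0.5,-7,0],"rot":[0,0,0]}
    - {"grip":255,"linear":[-0.5,-7,0],"rot":[0,0,0]}
    - {"grip":255,"linear":[-0.5,-7,0],"rot":[0,0,0]}
    - {"grip":255,"linear":[-0.5,-7,0],"rot":[0,0,0]}
    - {"grip":255,"linear":[-0.4,-6,0],"rot":[0,0,0]}
    - {"grip":255,"linear":[-0.4,-5,0],"rot":[0,0,0]}
    - {"grip":255,"linear":[0,0,0],"rot":[0,0,0]}

```text
time_s: 19.3
eef_pos: [605.8, 93.7, 23.2]
tool_rot: [0.0, 0.999, -0.037, -0.0]
ft_force: [0.4, -1.0, 0.5]
width: -0.003
gripper_force: 0.0
```

>>> arm_command:
  plan:
    - {"grip":255,"linear":[0.5,7,0],"rot":[0,0,0]}
    - {"grip":255,"linear":[1,13,0],"rot":[0,0,0]}
    - {"grip":255,"linear":[0,0,40],"rot":[0,0,0]}
    - {"grip":255,"linear":[-20,2,50],"rot":[0,0,0]}
    - {"grip":255,"linear":[-50,20,10],"rot":[0,0,0]}
    - {"grip":255,"linear":[-50,40,0],"rot":[0,0,0]}
    - {"grip":255,"linear":[-50,40,0],"rot":[0,0,0]}
    - {"grip":255,"linear":[-50,40,0],"rot":[0,0,0]}
    - {"grip":255,"linear":[0,0,0],"rot":[0,0,0]}
    - {"grip":255,"linear":[0,0,0],"rot":[0,0,0]}

```text
time_s: 20.55
eef_pos: [391.2, 253.9, 123.6]
tool_rot: [-0.0, 0.999, -0.036, 0.001]
ft_force: [0.8, 0.6, -0.6]
width: 0.002
gripper_force: 0.0
```

```bash
python3 - <<'E'
from h import *
o=get_obs();print(o['eef_pos'],o['ft_force'])
for n in("top","scene"):
  f=grab_frame(n); hsv=cv2.cvtColor(f,cv2.COLOR_RGB2HSV)
  m=((hsv[...,1]<45)&(hsv[...,2]>185)).astype(np.uint8)
  # remove the fence + everything outside the working area using the known rest geometry (z=49)
  c=camera_model(n);K,R,t=map(np.array,(c['mtx'],c['R'],c['t']))
  l=np.array([(53,130),(53,-200),(-64,-200),(-64,130)])@M.T+p
  v=(K@(R@np.c_[l,np.full(4,49.)].T+t[:,None])).T; poly=(v[:,:2]/v[:,2:]).astype(np.int32)
  k=np.zeros_like(m);cv2.fillPoly(k,[poly],1); m&=k
  cs,_=cv2.findContours(m,cv2.RETR_EXTERNAL,cv2.CHAIN_APPROX_NONE);cc=max(cs,key=cv2.contourArea)
  W=np.array([rest(n,q,49) for q in cc[:,0].astype(float)])
  print(n,len(cs),"y",W[:,1].min(),W[:,1].max(),"x",W[:,0].min(),W[:,0].max(),cv2.minAreaRect(W.astype(np.float32)))
  F=np.array([(y,W[np.abs(W[:,1]-y)<3,0].min()) for y in range(-165,-60,6) if (np.abs(W[:,1]-y)<3).any()])
  print(" front edge slope deg",np.degrees(np.polyfit(F[:,0],F[:,1],1)[0]))
E
```

```text
[391.21458409 253.90991027 123.56200629] [ 0.75865354  0.62537802 -0.60467678]
top 4 y -175.14194563052334 -46.84600277104286 x -16.136610191457073 54.2763773001702 ((18.933273315429688, -111.08204650878906), (128.28382873535156, 70.12064361572266), 89.60260009765625)
 front edge slope deg 0.01019528098025156
scene 1 y -91.8920899478278 -51.687924408723134 x -16.541260141360095 48.32311678532531 ((15.73291015625, -71.34217834472656), (64.69363403320312, 40.23405456542969), 0.9592753052711487)
 front edge slope deg -2.972627896034763
```

```bash
python3 - <<'E'
from h import *
from scipy.ndimage import map_coordinates
n="top";c=camera_model(n);K,R,t=map(np.array,(c['mtx'],c['R'],c['t']))
f=np.mean([grab_frame(n).astype(float) for _ in range(3)],0)
def px(x,y,z):
  w=np.array([*(M@[x,y]+p),z]);v=K@(R@w+t);return v[1]/v[2],v[0]/v[2]
def edge(x0,y,z,ch,sg):
  xs=np.arange(x0-6,x0+6,.25);q=np.array([px(x,y,z) for x in xs]).T
  g=np.gradient(map_coordinates(f[...,ch],q,order=1))*sg;g[g<0]=0
  return (xs*g).sum()/g.sum()
ys=np.arange(-125,-54,3.)
fr=[edge(-16,y,49,2,1) for y in ys]; fo=[edge(66,y,54,0,-1) for y in ys]
for e in(fr,fo):
  k=np.polyfit(ys,e,1);print(np.mean(e),np.degrees(k[0]),np.std(np.polyval(k,ys)-e))
for y in(-172,-150,-120,-100,-80,-60,-52,-20,0): # profile over plate/fence junction
  print(y,[int(map_coordinates(f.mean(2),np.array([px(x,y,49)]).T,order=1)[0]) for x in range(42,68,2)])
E
```

```text
-16.637814238041525 0.2438095699724798 0.3236566452796559
66.21150228168902 -0.1351006402239318 0.41654105302400246
-172 [205, 201, 197, 204, 202, 185, 127, 97, 85, 84, 84, 84, 84]
-150 [219, 219, 218, 216, 208, 182, 146, 103, 89, 83, 82, 82, 82]
-120 [216, 216, 217, 215, 207, 191, 170, 184, 205, 200, 200, 197, 185]
-100 [213, 213, 214, 214, 208, 200, 195, 205, 211, 213, 211, 192, 152]
-80 [212, 212, 213, 214, 213, 201, 181, 177, 210, 212, 206, 193, 161]
-60 [207, 203, 200, 204, 202, 195, 184, 202, 214, 214, 212, 201, 177]
-52 [204, 192, 184, 190, 196, 198, 196, 212, 216, 215, 213, 201, 169]
-20 [121, 121, 121, 121, 122, 126, 153, 186, 217, 217, 213, 203, 181]
0 [120, 120, 121, 120, 124, 138, 163, 187, 170, 141, 139, 147, 139]
```

The plate is flush to within about 1 mm and 0.4°, with about 40 mm (31 %) overhanging. The arm is clear, so I'm handing in.

```bash
python3 -c "
from bench import *
print(hand_in())"
```

```text
the job is handed in; nothing more can be done
None
```

The plate lies flat against the fence to within about 1 mm and 0.4°, with about 40 mm (31 % of its length) past the open end; it was only pushed, the arm is clear, and the job was handed in after about 21 s.

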